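Make up two bracket stacks on their boards

ROBOT

A 6-joint arm with a two-finger parallel gripper is mounted at the origin on the work surface; the furniture and walls round the work are solid. World frame = base frame: x ahead of the robot, y to its left, z up, the work surface at z = 0. Lengths are in m, angles in rad, forces in N, time in s.
With the tool pointing down it reaches from about 0.4 to 0.825 m from the base axis. Payload 7 kg.
Tool frame: the origin (TCP) lies midway between the tips of the shut fingers; the grasp point (between the pads) lies 19 mm behind it; z points along the fingers, y is the line along which they close (so a half turn about z gives the same grasp; the last joint's range is limited). The gripper opens to 88 mm and grips with 3 to 60 N. Pads are 19 mm wide; open, the fingers measure 130 mm over their backs; the gripper's body (78 mm by 193 mm) begins 47 mm behind the grasp point.
Start: joints at [-0.975, 0.359, 0.012, 0, -1.224, -0.288], TCP at [0.204, -0.643, 0.227] pointing down, gripper open.
Joint ranges: [-3.07, 3.07], [-1.43, 2.12], [-1.02, 1.25], [-3.03, 1.67], [-3.05, -0], [-3.03, 3.03]. Speed limits (rad/s): [2.39, 2.39, 3.01, 3.14, 3.14, 3.14].

INTERFACE

Orientations are given as [roll, pitch, yaw] about the fixed x, y, z axes, in that order (R = Rz(yaw) Ry(pitch) Rx(roll)).
In Python, from station import telemetry, eyes, ticket, recognise, trace gives the robot as it stands. The module is installed in compiled form; this text tells all that it offers.
- The arm moves only by the tool servo_tool, never from a script. Its argument "series" is a list that holds one entry, the list of rows, each a list of 4 numbers: the shift along the tool's x, y, z in mm, then the turn about the tool's z in rad. In form: [[[x, y, z, roll], ...]]. A call has exactly 10 rows; each row shifts and turns the commanded pose from where the row before left it, along the tool's axes as they then stand; what a row does not reach is not made up. A row lasts 1/12 s, in which the tool goes at most 41.7 mm and 7.16 degrees, less where a joint would pass 70% of its speed; a pose out of reach is approached as far as the arm can. A call is refused whole if a number of a shift passes 41.7 or a number of a turn 0.125, either way. A call with a gripper value outside its range is refused whole. "claw" is the gripper's target within -1 to 1 (shut at 1, half-way at 0, fully open at -1), set as the call begins (left out, the last holds). The fingers move at their own pace and stop on an object; "grip_force" is the grip in N (left out, the last holds). Time passes only in rows, so rows that do not move let the fingers close, or fill a call up. It gives the time, the measured TCP pose, the force, the opening and the grip force at its end, in the units of the state.
- telemetry.get_state(): the state, without advancing time (a new reading comes with each control period).
- eyes.grab_frame(name): name is "scene" or "top" or "wrist"; returns the picture (480x640x3 uint8, red, green, blue); there is no depth.
- eyes.calibration(name): a dict with "mtx" (3x3 intrinsics, pixels), "k1" (the pictures are not rectified: a ray, as slopes to the right and down, at radius r is drawn at 1 + k1 r^2 times it, then the intrinsics apply), "rvec" (rotation vector, rad) and "tvec" (3), from world to camera coordinates, as OpenCV has them. Camera axes: x right, y down, z forward; pixel columns grow to the right and rows downward; lengths in m; the calibration is good to about 2 mm. A picture is of the moment at which its call begins: read the wrist's pose just before it. calibration takes no time and is no camera call; for the wrist camera it gives the pose at the moment of the call.
- ticket.job_done(): hands the job in; it is judged then, once.
Trained networks look in the newest picture that a camera, given by its name, has taken for a name from the list of things; names that differ only in an ending like _2 or _b are one class to them, and where a whole thing is asked for, a point or a joint stands for the part that bears it (a point fixed in the world has none). Each returns a list of dicts, best first, with "conf" (0 to 1); they miss things now and then, are a little off and sometimes report something else, mostly with a low value. They report only what shows in the picture. A call takes as long as a camera call. They do not tell look-alikes from the thing itself.
- recognise(camera, name): "position" ([x, y, z] in m, in world coordinates, good to about 4 mm: the middle of the surface that is visible of it).
- trace(camera, name): "mask" (480x640 bool, what is visible of it).
The state is a dict: "t": time; "q": joint angles; "qd": joint speeds; "joint_efforts": joint torques, N m; "eef_pos": TCP position; "ee_rot": TCP orientation; "force": force on the tool from outside, world axes, zero at the start; "moment": the same for the moment, N m; "width": finger opening in m; "gripper_force": force on a finger pad.
Only numpy, scipy, OpenCV 4.12 (cv2) and the standard library are available. Lean on these libraries where they do the work, as an engineer would, in place of code of your own. Each camera call takes 0.05 s, during which the arm holds its last target. There are 200 camera calls.

TASK

Make up the two dry-fit stacks for the drilling job. In the middle of the wider timber board lay the long drilled plate flat and lengthways along the board, squarely on it the short drilled plate, and on top of that the long narrow U bracket, open side up, all centred on one another and running the same way; in the middle of the narrower board stand the short wide saddle bracket, open side up, and lay the hex nut flat inside it at its middle. Leave the bolt, the small spanner and the hex key where they lie.

Things in the scene. Friction and masses are not known exactly. Their poses are not given: they have to be found in the camera images.
- board_wide_top (a point): Centre of the top face of the wider timber board offcut, which is fixed on the bench: 240 mm along its y axis, 140 mm along x, 38 mm thick; z points up. This point is 38 mm above the bench. (Beware: a fixed frame of black tubes stands along the left side of the bench, in the plane y = 0.44 m; one brace slopes from 0.06 m high at x = 0.12 up to 0.45 m high at x = 0.94, another from 0.96 m high at x = 0.12 down to the same point.)
- board_narrow_top (a point): Centre of the top face of the narrower timber board offcut, which is fixed on the bench: 200 mm along its y axis, 100 mm along x, 38 mm thick; z points up. This point is 38 mm above the bench.
- plate_long_mid (a point): Centre (half-way up) of the long flat drilled steel plate, two holes: 110 mm along its y axis, 35 mm along x, 8 mm thick along z. Loose, about 80 g.
- plate_short_mid (a point): Centre (half-way up) of the short flat drilled steel plate, three holes: 90 mm along its y axis, 30 mm along x, 8 mm thick along z. Loose, about 50 g.
- channel_mid (a point): Centre (half-way up) of the long narrow U bracket (channel), lying open side up: 90 mm along its x axis, 32 mm over the outsides of its two side walls along y, 26 mm high along z; floor and walls 3 mm thick, the walls run along x. Loose, about 70 g.
- saddle_mid (a point): Centre (half-way up) of the short wide saddle bracket (a U open at the top and at both x ends): 60 mm along its x axis, 50 mm over the outsides of its two side walls along y, 35 mm high along z; the walls run along x, 42 mm apart inside, rounded at their feet; floor 3 mm thick, so the inner floor is 14.5 mm below this point. Loose, about 60 g.
- hexnut_mid (a point): Centre (half-way up) of the hex nut, lying flat: 21 mm across flats, 24 mm across corners, 11 mm high along z; one pair of flats faces along +y and -y, two corners along +x and -x. Loose, about 20 g.
- bolt: Bystander: a loose hex-head bolt, 60 mm long along its y axis, head 19 mm; origin at the middle of its underside.
- spanner: Bystander: a loose small combination spanner, 134 mm along its y axis, 23 mm wide, 9 mm high; origin at the middle of its underside.
- hexkey: Bystander: a loose L-shaped hex key lying flat, 93 mm along its y axis, 33 mm wide, 6 mm high; origin at the middle of its underside.
There are look-alikes about, which are no part of the job. What is shaped like the part that bears plate_long_mid but green is not meant.

How it is judged:
By the outcome, as a careful person would: the job done as asked, in the order asked, and still so for the second after the job is handed in, with the robot touching nothing.
It also fails if it takes over 136 s, if anything falls off the work surface, if the arm or the gripper's body presses on something with over 40 N, if the wrist force passes 120 N, or if a joint passes its speed limit or range.

## Working session

There is one attempt and no reset: what is moved stays moved. The work goes in short steps, Python scripts to look and compute and a tool call to move; the robot and the scene stay as the last step left them, time stands still between calls to the robot, and variables do not carry over. Pictures are saved under pics/ and viewed, at most 18 in all, crops included, and the job is handed in when it is done.

Besides the shell and the picture viewer there is one more tool, called after "Call:" as name(argument=value, ...), one argument or row to a line, values as JSON. servo_tool: Moves the arm, as the interface text tells. Its arguments: {"type":"object","properties":{"series":{"type":"array"},"claw":{"type":"number"},"grip_force":{"type":"number"}},"required":["series"]}

```bash
mkdir -p pics; cat > h.py <<'E'
import numpy as np, cv2
from station import telemetry, eyes, ticket, recognise, trace
def grab(c,fn=None):
    im=eyes.grab_frame(c)
    if fn: cv2.imwrite('pics/'+fn,im[:,:,::-1])
    return im
def ray(c,px,cal=None):
    k=cal or eyes.calibration(c); M=np.array(k['mtx']); R=cv2.Rodrigues(np.array(k['rvec'],float))[0]; t=np.array(k['tvec'],float).ravel()
    px=np.atleast_2d(px).astype(float)
    d=np.c_[(px[:,0]-M[0,2])/M[0,0],(px[:,1]-M[1,2])/M[1,1]]
    u=d.copy()
    for _ in range(20): u=d/(1+k['k1']*(u**2).sum(1,keepdims=True))
    return -R.T@t, np.c_[u,np.ones(len(u))]@R
def onz(c,px,z,cal=None):
    o,d=ray(c,px,cal); return o+d*((z-o[2])/d[:,2:])
def rect(c,mask,z,cal=None):
    "min-area rect of largest blob, in plane z: centre, sizes, angle of long axis"
    cs=cv2.findContours(mask.astype(np.uint8),cv2.RETR_EXTERNAL,cv2.CHAIN_APPROX_NONE)[0]
    p=onz(c,max(cs,key=cv2.contourArea)[:,0,:],z,cal)[:,:2]
    b=cv2.boxPoints(cv2.minAreaRect((p*1000).astype(np.float32)))
    e=[b[1]-b[0],b[2]-b[1]]; e.sort(key=np.linalg.norm)
    a=np.arctan2(e[1][1],e[1][0]); a=(a+np.pi/2)%np.pi-np.pi/2
    return b.mean(0).round(1),np.linalg.norm(e[1]).round(1),np.linalg.norm(e[0]).round(1),a.round(3)
E
python3 - <<'E'
from h import *
s=telemetry.get_state(); print(s['t'],s['eef_pos'],s['ee_rot'],s['width'])
for c in ('top','scene'):
    grab(c,c+'0.png')
    for n in ['board_wide_top','board_narrow_top','plate_long_mid','plate_short_mid','channel_mid','saddle_mid','hexnut_mid','bolt','spanner','hexkey']:
        print(c,n,[(np.round(r['position'],3).tolist(),round(r['conf'],2)) for r in recognise(c,n)][:4])
k=eyes.calibration('wrist');print(k)
E
```

```text
0.0 [ 0.20434168 -0.64282373  0.22562979] [ 3.13993700e+00 -1.77091092e-04 -2.83382585e+00] 0.08777223419994401
top board_wide_top [([0.625, -0.143, 0.039], 0.91)]
top board_narrow_top [([0.606, 0.112, 0.038], 0.97), ([0.447, -0.32, 0.007], 0.18)]
top plate_long_mid [([0.331, -0.41, 0.009], 0.91), ([0.605, -0.374, 0.003], 0.89)]
top plate_short_mid [([0.443, 0.279, 0.008], 0.68)]
top channel_mid [([0.461, -0.118, 0.006], 0.84)]
top saddle_mid [([0.443, -0.316, 0.009], 0.69)]
top hexnut_mid []
top bolt [([0.452, 0.187, 0.015], 0.69)]
top spanner [([0.467, -0.004, 0.006], 0.78)]
top hexkey [([0.454, -0.214, 0.001], 0.6)]
scene board_wide_top [([0.607, -0.158, 0.04], 0.58)]
scene board_narrow_top [([0.586, 0.093, 0.037], 0.83)]
scene plate_long_mid [([0.319, -0.418, 0.007], 0.7), ([0.458, -0.009, 0.006], 0.4)]
scene plate_short_mid [([0.437, 0.269, 0.01], 0.54)]
scene channel_mid [([0.463, -0.123, 0.016], 0.76)]
scene saddle_mid [([0.449, -0.321, 0.02], 0.58)]
scene hexnut_mid []
scene bolt [([0.444, 0.185, 0.01], 0.45)]
scene spanner [([0.456, -0.008, 0.007], 0.75)]
scene hexkey [([0.446, -0.217, 0.007], 0.48)]
{'mtx': array([[381.4219886 ,   0.        , 317.67952817],
       [  0.        , 381.4219886 , 235.95884374],
       [  0.        ,   0.        ,   1.        ]]), 'k1': -0.0751427405840576, 'rvec': array([-1.74707305, -2.39054294, -0.33089523]), 'tvec': array([ 0.67604213, -0.03217326,  0.39001111])}
```

View pics/top0.png

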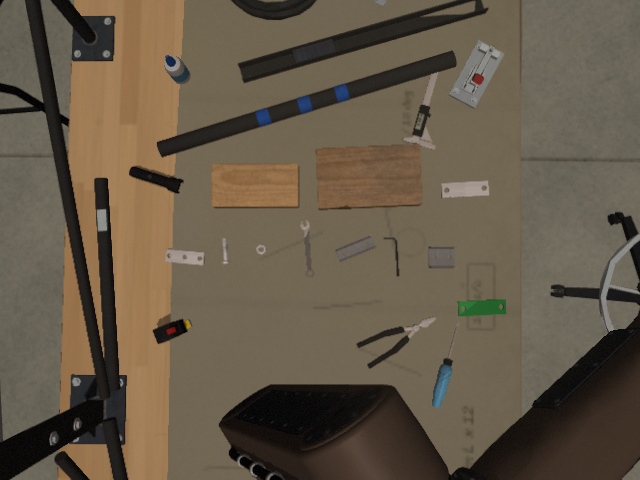

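View pics/scene0.png

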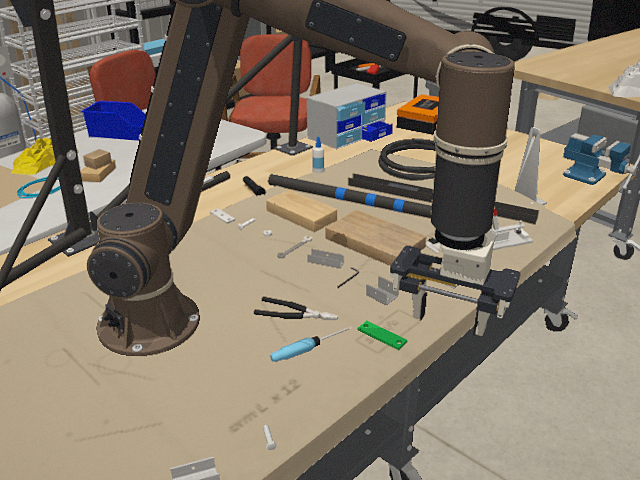

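```bash
cat > m.py <<'E'
from h import *
from scipy.spatial.transform import Rotation as Ro
top=grab('top')
for n,z in [('board_wide_top',.038),('board_narrow_top',.038),('plate_long_mid',.008),('plate_short_mid',.008),('channel_mid',.013),('saddle_mid',.0175),('hexnut_mid',.011)]:
    for r in trace('top',n)[:3]: 
        print(n,round(r['conf'],2),rect('top',r['mask'],z), np.argwhere(r['mask']).mean(0).round()[::-1])
print('nut',onz('top',[261,250],.011).round(3))
sc=grab('scene'); print('scene low',onz('scene',[[195,468],[268,437]],0.01).round(3))
s=telemetry.get_state();k=eyes.calibration('wrist');R=cv2.Rodrigues(k['rvec'])[0];c=-R.T@k['tvec'];T=Ro.from_euler('xyz',s['ee_rot']).as_matrix()
print('cam in tool',(T.T@(c-s['eef_pos'])).round(3)); print((R@T).round(3))
crop=lambda im,x,y,w=100,h=75:cv2.resize(im[y:y+h,x:x+w],(400,300),interpolation=cv2.INTER_CUBIC)
o=np.vstack([np.hstack([crop(top,420,165),crop(top,430,240)]),np.hstack([crop(top,160,215),crop(sc,150,405)])])
cv2.imwrite('pics/crop0.png',o[:,:,::-1])
E
python3 m.py
```

```text
board_wide_top 0.58 (array([ 628.3, -144.3], dtype=float32), np.float32(243.6), np.float32(145.1), np.float32(-1.515)) [368. 177.]
board_wide_top 0.33 (array([ 414.4, -209.7], dtype=float32), np.float32(15.9), np.float32(6.8), np.float32(0.006)) [396. 263.]
board_narrow_top 0.83 (array([606. , 115.3], dtype=float32), np.float32(198.1), np.float32(101.4), np.float32(-1.56)) [255. 185.]
plate_long_mid 0.91 (array([ 605.3, -369.9], dtype=float32), np.float32(112.0), np.float32(35.8), np.float32(-1.505)) [465. 189.]
plate_long_mid 0.74 (array([ 333.4, -410. ], dtype=float32), np.float32(111.2), np.float32(37.4), np.float32(-1.489)) [482. 307.]
plate_long_mid 0.21 (array([466.3, 107.1], dtype=float32), np.float32(11.5), np.float32(5.0), np.float32(-0.771)) [259. 247.]
plate_short_mid 0.92 (array([441., 280.], dtype=float32), np.float32(91.8), np.float32(31.2), np.float32(1.493)) [185. 256.]
plate_short_mid 0.54 (array([462.3, 104.1], dtype=float32), np.float32(18.2), np.float32(16.5), np.float32(0.8)) [260. 248.]
channel_mid 0.93 (array([ 465.8, -115.3], dtype=float32), np.float32(89.9), np.float32(32.7), np.float32(-1.178)) [355. 248.]
saddle_mid 0.86 (array([ 446.7, -316.4], dtype=float32), np.float32(64.4), np.float32(50.7), np.float32(-1.559)) [441. 257.]
hexnut_mid 0.68 (array([ 633.6, -145.9], dtype=float32), np.float32(244.5), np.float32(145.5), np.float32(-1.518)) [368. 176.]
hexnut_mid 0.48 (array([ 466.2, -115.1], dtype=float32), np.float32(89.0), np.float32(32.3), np.float32(-1.172)) [355. 248.]
hexnut_mid 0.39 (array([461., 106.], dtype=float32), np.float32(16.5), np.float32(14.8), np.float32(0.8)) [259. 249.]
nut [[0.458 0.102 0.011]]
scene low [[-0.178 -0.418  0.01 ]
 [-0.043 -0.455  0.01 ]]
cam in tool [ 0.075 -0.001 -0.158]
[[ 0.001  1.     0.   ]
 [-0.962  0.001 -0.272]
 [-0.272 -0.     0.962]]
```

View pics/crop0.png

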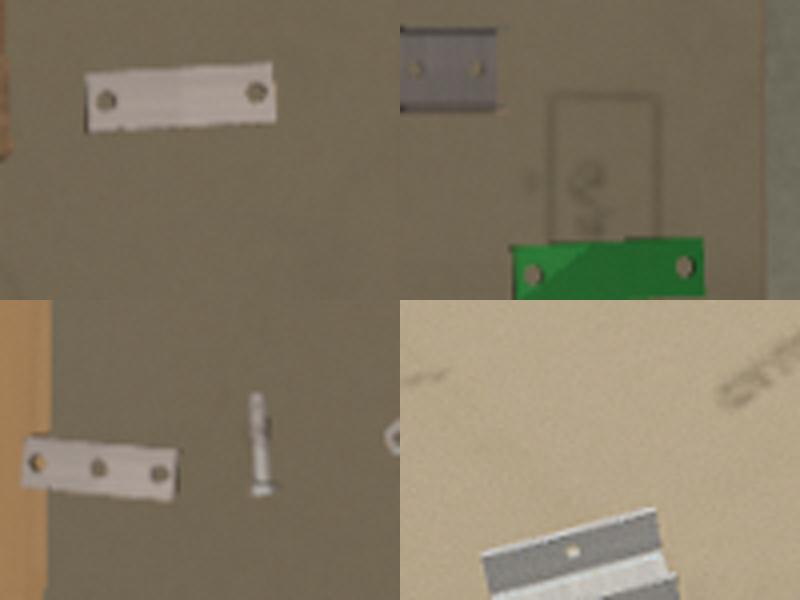

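The loose bare-steel plate with two holes at top-camera pixel (465,189) matches plate_long (112x36 mm). The one at (482,307) is the same shape but green, so it isn't meant. The short plate with three holes is at (185,257), the channel at (355,248), the saddle at (441,257) and the nut at (261,250). The bracket at the bottom edge of the scene picture (195,468) lies behind the base and is a stray. The channel and saddle I chose match the given sizes.

```bash
cat >> h.py <<'E'
from scipy.linalg import logm, expm
from scipy.spatial.transform import Rotation as Ro
def plan(x,y,z,yaw,src=None):
    "rows [dx,dy,dz mm, turn] from pose now (or src=(x,y,z,yaw)) to the target, tool down"
    if src is None:
        s=telemetry.get_state(); src=(*s['eef_pos'],s['ee_rot'][2])
    def T(p,w):
        M=np.eye(4); M[:3,:3]=Ro.from_euler('xyz',[np.pi,0,w]).as_matrix(); M[:3,3]=p; return M
    dw=(yaw-src[3]+np.pi)%(2*np.pi)-np.pi
    M=np.linalg.inv(T(src[:3],src[3]))@T((x,y,z),src[3]+dw); xi=np.real(logm(M))
    N=max(1,int(np.ceil(max(abs(dw)/.122,np.linalg.norm(xi[:3,3])*1000/40))))
    for n in (N,-(-N//10)*10):
        e=expm(xi/n); print(n,'rows of',(e[:3,3]*1000).round(1).tolist(),round(np.arctan2(e[1,0],e[0,0]),4))
def st():
    s=telemetry.get_state(); print('t',round(s['t'],2),'p',(s['eef_pos']*1000).round(1),'rot',s['ee_rot'].round(3),'F',s['force'].round(1),'w',round(s['width']*1000,1),'q',s['q'].round(2))
E
python3 -c "
from h import *
plan(.605,-.37,.13,-1.505)"
```

```text
14 rows of [-35.3, -11.9, 6.9] -0.0949
20 rows of [-24.6, -8.7, 4.8] -0.0664
```

Call:
servo_tool(
  series=[
    [[-24.6,-8.7,4.8,-0.0664],[-24.6,-8.7,4.8,-0.0664],[-24.6,-8.7,4.8,-0.0664],[-24.6,-8.7,4.8,-0.0664],[-24.6,-8.7,4.8,-0.0664],[-24.6,-8.7,4.8,-0.0664],[-24.6,-8.7,4.8,-0.0664],[-24.6,-8.7,4.8,-0.0664],[-24.6,-8.7,4.8,-0.0664],[-24.6,-8.7,4.8,-0.0664]],
  ],
)

```text
t: 2.38
eef_pos: [0.4528, -0.5753, 0.1781]
ee_rot: [3.141, -0.0, -2.167]
force: [-0.9, -0.2, 0.2]
width: 0.0878
gripper_force: 0.0
```

Call:
servo_tool(
  series=[
    [[-24.6,-8.7,4.8,-0.0664],[-24.6,-8.7,4.8,-0.0664],[-24.6,-8.7,4.8,-0.0664],[-24.6,-8.7,4.8,-0.0664],[-24.6,-8.7,4.8,-0.0664],[-24.6,-8.7,4.8,-0.0664],[-24.6,-8.7,4.8,-0.0664],[-24.6,-8.7,4.8,-0.0664],[-24.6,-8.7,4.8,-0.0664],[-24.6,-8.7,4.8,-0.0664]],
  ],
)

```text
t: 3.22
eef_pos: [0.6053, -0.3692, 0.1302]
ee_rot: [3.142, -0.0, -1.502]
force: [1.2, 0.3, 0.6]
width: 0.0878
gripper_force: 0.0
```

```bash
cat > w.py <<'E'
from h import *
import sys
# usage: w.py png name z [name z ...]
st(); k=eyes.calibration('wrist'); im=grab('wrist',sys.argv[1])
for n,z in zip(sys.argv[2::2],sys.argv[3::2]):
    for r in trace('wrist',n)[:2]: print(n,round(r['conf'],2),rect('wrist',r['mask'],float(z),k),np.argwhere(r['mask']).mean(0).round()[::-1])
E
python3 w.py w1.png plate_long_mid .008 board_wide_top .038
```

```text
t 3.22 p [ 605.3 -369.2  130.2] rot [ 3.142 -0.    -1.502] F [1.2 0.3 0.6] w 87.8 q [-0.27  0.48 -0.03  0.   -1.07  0.34]
plate_long_mid 0.79 (array([ 604.4, -374.6], dtype=float32), np.float32(110.5), np.float32(36.1), np.float32(-1.504)) [318. 220.]
board_wide_top 0.63 (array([ 633.7, -262.8], dtype=float32), np.float32(138.4), np.float32(40.9), np.float32(0.086)) [271. 370.]
```

View pics/w1.png

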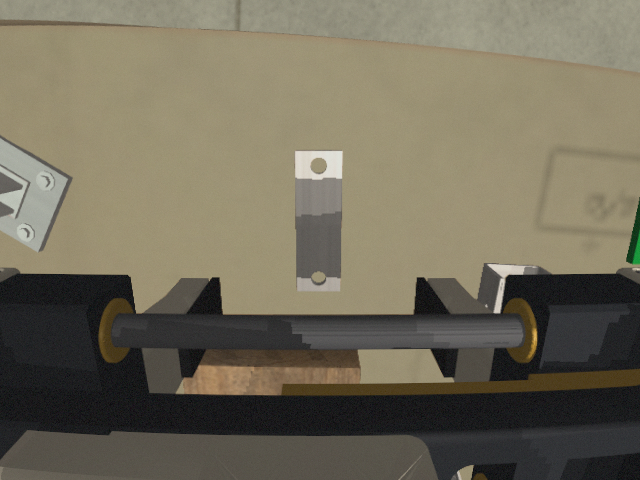

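```bash
python3 -c "
from h import *
plan(.6044,-.3735,.003,-1.504)"
```

```text
4 rows of [1.3, 0.3, 31.8] 0.0003
10 rows of [0.5, 0.1, 12.7] 0.0001
```

Call:
servo_tool(
  series=[
    [[0.5,0.1,12.7,0],[0.5,0.1,12.7,0],[0.5,0.1,12.7,0],[0.5,0.1,12.7,0],[0.5,0.1,12.7,0],[0.5,0.1,12.7,0],[0.5,0.1,12.7,0],[0.5,0.1,12.7,0],[0.5,0.1,12.7,0],[0,0,12.7,0]],
  ],
)

```text
t: 4.2
eef_pos: [0.604, -0.3749, 0.0022]
ee_rot: [3.141, 0.0, -1.506]
force: [-0.1, -0.2, 0.3]
width: 0.0875
gripper_force: 0.0
```

Call:
servo_tool(
  series=[
    [[0,0,0,0],[0,0,0,0],[0,0,0,0],[0,0,0,0],[0,0,0,0],[0,0,0,0],[0,0,0,0],[0,0,0,0],[0,0,0,0],[0,0,0,0]],
  ],
  claw=1,
  grip_force=20,
)

```text
t: 5.03
eef_pos: [0.6042, -0.3748, 0.0038]
ee_rot: [-3.141, -0.0, -1.506]
force: [0.2, -0.3, 0.7]
width: 0.0347
gripper_force: 20.0
```

```bash
python3 -c "
from h import *
st()
s=telemetry.get_state()['eef_pos']
plan(s[0],s[1],.1,-1.51)
plan(.628,-.068,.25,-1.51)"
```

```text
t 5.03 p [ 604.2 -374.8    3.8] rot [-3.141 -0.    -1.506] F [ 0.2 -0.3  0.7] w 34.7 q [-0.28  0.6  -0.13  0.   -0.83  0.35]
3 rows of [-0.0, -0.0, -32.1] 0.0014
10 rows of [-0.0, -0.0, -9.6] 0.0004
10 rows of [-30.5, -4.3, -24.6] 0.0004
10 rows of [-30.5, -4.3, -24.6] 0.0004
```

Call:
servo_tool(
  series=[
    [[0,0,-10,0],[0,0,-35,0],[0,0,-40,0],[-20,-3,-30,0],[-30,-4,-25,0],[-35,-5,-20,0],[-35,-5,-20,0],[-36,-5,-18,0],[-36,-5,-18,0],[-36,-5,-15,0]],
  ],
)

```text
t: 5.87
eef_pos: [0.621, -0.1436, 0.2369]
ee_rot: [-3.14, -0.0, -1.506]
force: [1.1, 0.4, -1.3]
width: 0.0345
gripper_force: 20.0
```

Call:
servo_tool(
  series=[
    [[-36,-5,-10,0],[-30,-4,-5,0],[-11,-2,0,0],[0,0,0,0],[0,0,0,0],[0,0,0,0],[0,0,0,0],[0,0,0,0],[0,0,0,0],[0,0,0,0]],
  ],
)

```text
t: 6.7
eef_pos: [0.627, -0.0684, 0.2494]
ee_rot: [3.141, -0.0, -1.507]
force: [0.6, -0.7, -0.9]
width: 0.0345
gripper_force: 20.0
```

```bash
python3 w.py w2.png board_wide_top .038 plate_long_mid .2 channel_mid .013; python3 m.py | head -1
```

```text
t 6.7 p [627.  -68.4 249.4] rot [ 3.141 -0.    -1.507] F [ 0.6 -0.7 -0.9] w 34.5 q [ 0.2   0.27 -0.06  0.   -1.24 -0.14]
board_wide_top 0.73 (array([ 627.7, -142.4], dtype=float32), np.float32(226.9), np.float32(141.2), np.float32(-1.515)) [322. 104.]
plate_long_mid 0.77 (array([626.6, -76.5], dtype=float32), np.float32(81.4), np.float32(48.5), np.float32(-1.507)) [318. 269.]
channel_mid 0.88 (array([ 461.1, -118.3], dtype=float32), np.float32(93.7), np.float32(40.5), np.float32(-1.175)) [478. 162.]
board_wide_top 0.95 (array([ 629.1, -145.7], dtype=float32), np.float32(239.9), np.float32(142.9), np.float32(-1.513)) [385. 178.]
```

View pics/w2.png

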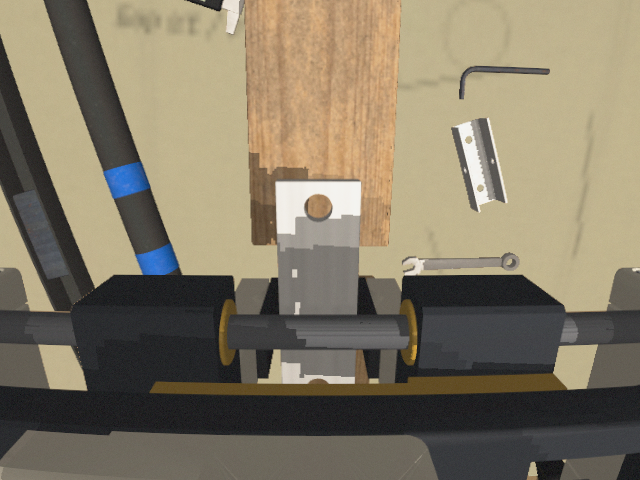

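```bash
python3 -c "
from h import *
p=onz('wrist',[[252,244],[388,246]],.038);print(p.round(4)); print(p.mean(0)+.12*np.array([np.cos(-1.515),np.sin(-1.515),0]))
q=onz('wrist',[[276,181],[360,181]],.2536);print(q.round(4)); m=q.mean(0);print(m,m+.055*np.array([-np.cos(-1.507),-np.sin(-1.507),0]))
"
```

```text
[[ 0.6901 -0.0253  0.038 ]
 [ 0.5522 -0.0323  0.038 ]]
[ 0.62787295 -0.14858633  0.038     ]
[[ 0.6464 -0.1206  0.2536]
 [ 0.6126 -0.1229  0.2536]]
[ 0.62951637 -0.12176159  0.2536    ] [ 0.62600995 -0.06687348  0.2536    ]
```

```bash
python3 -c "
from h import *
plan(.6284,-.148,.06,-1.514)
plan(.6284,-.148,.0425,-1.514,(.6284,-.148,.06,-1.514))"
```

```text
6 rows of [13.4, 0.6, 31.6] 0.0014
10 rows of [8.0, 0.4, 19.0] 0.0008
1 rows of [0.0, 0.0, 17.5] 0.0
10 rows of [0.0, 0.0, 1.8] 0.0
```

Call:
servo_tool(
  series=[
    [[13.4,0.6,31.6,0.0014],[13.4,0.6,31.6,0.0014],[13.4,0.6,31.6,0.0014],[13.4,0.6,31.6,0.0014],[13.4,0.6,31.6,0.0014],[13.4,0.6,31.6,0.0014],[0,0,6,0],[0,0,5,0],[0,0,3,0],[0,0,2,0]],
  ],
)

```text
t: 8.18
eef_pos: [0.6298, -0.1476, 0.0453]
ee_rot: [-3.139, -0.0, -1.513]
force: [-0.2, 0.4, -1.3]
width: 0.0345
gripper_force: 20.0
```

```bash
python3 -c "
from h import *
st()"
```

```text
t 8.18 p [ 629.8 -147.6   45.3] rot [-3.139 -0.    -1.513] F [-0.2  0.4 -1.3] w 34.5 q [ 0.07  0.47 -0.26  0.   -0.83 -0.01]
```

Call:
servo_tool(
  series=[
    [[0,1.3,1,0],[0,0,1,0],[0,0,1,0],[0,0,0,0],[0,0,0,0],[0,0,0,0],[0,0,0,0],[0,0,0,0],[0,0,0,0],[0,0,0,0]],
  ],
)

```text
t: 9.02
eef_pos: [0.6277, -0.1479, 0.0417]
ee_rot: [-3.141, 0.0, -1.514]
force: [-1.2, 2.7, 6.2]
width: 0.0345
gripper_force: 20.0
```

Call:
servo_tool(
  series=[
    [[0,0,0,0],[0,0,0,0],[0,0,0,0],[0,0,0,0],[0,0,-5,0],[0,0,-15,0],[0,0,-25,0],[0,0,-35,0],[0,0,-35,0],[0,0,-35,0]],
  ],
  claw=-1,
)

```text
t: 9.85
eef_pos: [0.6268, -0.1484, 0.1927]
ee_rot: [3.141, -0.0, -1.514]
force: [1.0, 1.0, -0.4]
width: 0.0872
gripper_force: 0.0
```

```bash
python3 -c "
from h import *
st()
plan(.441,.28,.15,-1.648)"
```

```text
t 9.85 p [ 626.8 -148.4  192.7] rot [ 3.141 -0.    -1.514] F [ 1.   1.  -0.4] w 87.2 q [ 0.07  0.33 -0.11  0.   -1.13 -0.01]
12 rows of [-35.6, 15.7, 3.6] 0.0111
20 rows of [-21.4, 9.4, 2.1] 0.0067
```

Call:
servo_tool(
  series=[
    [[-35.6,15.7,3.6,0.0111],[-35.6,15.7,3.6,0.0111],[-35.6,15.7,3.6,0.0111],[-35.6,15.7,3.6,0.0111],[-35.6,15.7,3.6,0.0111],[-35.6,15.7,3.6,0.0111],[-35.6,15.7,3.6,0.0111],[-35.6,15.7,3.6,0.0111],[-35.6,15.7,3.6,0.0111],[-35.6,15.7,3.6,0.0111]],
  ],
)

```text
t: 10.68
eef_pos: [0.4669, 0.2081, 0.1555]
ee_rot: [-3.141, 0.001, -1.626]
force: [0.3, 0.4, 0.0]
width: 0.0873
gripper_force: 0.0
```

```bash
python3 w.py w3.png plate_short_mid .008 board_narrow_top .038 hexnut_mid .011; python3 -c "
from h import *
plan(.441,.28,.13,-1.648)"; python3 - <<'E'
from h import *
g=grab('top')
for n,z in (('board_wide_top',.038),('plate_long_mid',.046)):
    for r in trace('top',n)[:2]: print(n,rect('top',r['mask'],z))
E
```

```text
t 10.68 p [466.9 208.1 155.5] rot [-3.141e+00  1.000e-03 -1.626e+00] F [0.3 0.4 0. ] w 87.3 q [ 0.8   0.15 -0.45  0.   -0.97 -0.86]
plate_short_mid 0.8 (array([436.5, 262. ], dtype=float32), np.float32(60.5), np.float32(30.5), np.float32(1.503)) [356. 281.]
board_narrow_top 0.76 (array([598.1, 122.4], dtype=float32), np.float32(182.3), np.float32(109.3), np.float32(-1.555)) [127. 120.]
hexnut_mid 0.88 (array([457.9, 100.6], dtype=float32), np.float32(23.4), np.float32(21.2), np.float32(-0.821)) [321.  83.]
3 rows of [-23.6, 10.3, 8.4] 0.0086
10 rows of [-7.1, 3.1, 2.5] 0.0026
board_wide_top (array([ 628.5, -144.2], dtype=float32), np.float32(239.6), np.float32(141.4), np.float32(-1.516))
plate_long_mid (array([ 630., -145.], dtype=float32), np.float32(109.9), np.float32(37.9), np.float32(-1.529))
plate_long_mid (array([ 335.3, -400.1], dtype=float32), np.float32(106.7), np.float32(33.9), np.float32(-1.527))
```

View pics/w3.png

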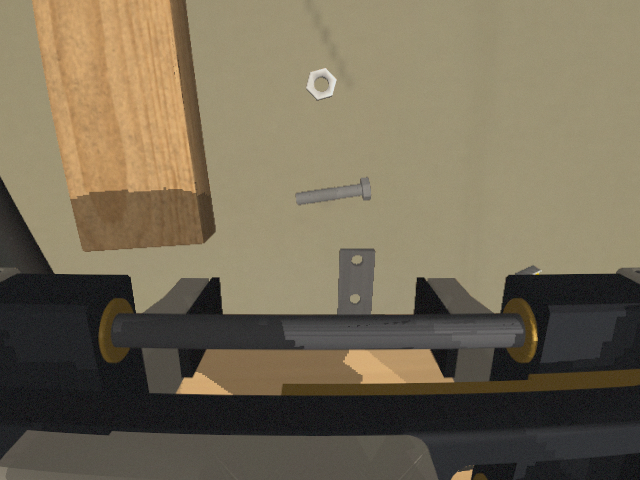

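Call:
servo_tool(
  series=[
    [[-24,10.3,8,0.0086],[-24,10.3,8,0.0086],[-24,10.3,8,0.0086],[0,0,0,0],[0,0,0,0],[0,0,0,0],[0,0,0,0],[0,0,0,0],[0,0,0,0],[0,0,0,0]],
  ],
)

```text
t: 11.87
eef_pos: [0.4419, 0.2799, 0.1312]
ee_rot: [-3.141, 0.0, -1.652]
force: [-0.1, -0.8, 1.0]
width: 0.0875
gripper_force: 0.0
```

```bash
python3 w.py w4.png plate_short_mid .008
```

```text
t 11.87 p [441.9 279.9 131.2] rot [-3.141  0.    -1.652] F [-0.1 -0.8  1. ] w 87.5 q [ 0.94  0.2  -0.45 -0.   -0.92 -1.02]
plate_short_mid 0.6 (array([438. , 278.8], dtype=float32), np.float32(89.7), np.float32(31.6), np.float32(1.494)) [322. 225.]
```

```bash
python3 -c "
from h import *
plan(.4382,.2788,.0025,-1.648)"
```

```text
4 rows of [0.4, 0.9, 32.2] -0.0009
10 rows of [0.2, 0.3, 12.9] -0.0003
```

Call:
servo_tool(
  series=[
    [[0.4,0.9,30,-0.0009],[0.4,0.9,30,-0.0009],[0.4,0.9,30,-0.0009],[0.4,0.9,22,-0.0009],[0,0,10,0],[0,0,6,0],[0,0,0,0],[0,0,0,0],[0,0,0,0],[0,0,0,0]],
  ],
)

```text
t: 12.8
eef_pos: [0.4385, 0.2799, 0.0042]
ee_rot: [-3.14, 0.002, -1.647]
force: [0.0, 0.5, 0.4]
width: 0.0877
gripper_force: 0.0
```

Call:
servo_tool(
  series=[
    [[0,0,0,0],[0,0,0,0],[0,0,0,0],[0,0,0,0],[0,0,0,0],[0,0,0,0],[0,0,0,0],[0,0,0,0],[0,0,0,0],[0,0,0,0]],
  ],
  claw=1,
)

```text
t: 13.63
eef_pos: [0.4379, 0.279, 0.0029]
ee_rot: [3.142, -0.0, -1.647]
force: [-0.5, -0.4, 0.0]
width: 0.0298
gripper_force: 20.0
```

Call:
servo_tool(
  series=[
    [[0,0,-10,0],[0,0,-30,0],[0,0,-40,0],[0,0,-40,0],[0,0,-30,0],[0,0,0,0],[0,0,0,0],[0,0,0,0],[0,0,0,0],[0,0,0,0]],
  ],
)

```text
t: 14.47
eef_pos: [0.4373, 0.2784, 0.1518]
ee_rot: [3.14, -0.002, -1.648]
force: [-0.2, 0.1, -0.8]
width: 0.0297
gripper_force: 20.0
```

```bash
python3 -c "
from h import *
plan(.6277,-.065,.2,-1.514)"; python3 w.py w5.png plate_short_mid .155
```

```text
10 rows of [34.0, -19.6, -4.8] -0.0134
10 rows of [34.0, -19.6, -4.8] -0.0134
t 14.47 p [437.3 278.4 151.8] rot [ 3.140e+00 -2.000e-03 -1.648e+00] F [-0.2  0.1 -0.8] w 29.7 q [ 0.95  0.17 -0.43 -0.   -0.97 -1.02]
plate_short_mid 0.91 (array([434.9, 257.9], dtype=float32), np.float32(50.8), np.float32(30.1), np.float32(1.492)) [318. 280.]
```

Call:
servo_tool(
  series=[
    [[34,-19.6,-4.8,-0.0134],[34,-19.6,-4.8,-0.0134],[34,-19.6,-4.8,-0.0134],[34,-19.6,-4.8,-0.0134],[34,-19.6,-4.8,-0.0134],[34,-19.6,-4.8,-0.0134],[34,-19.6,-4.8,-0.0134],[34,-19.6,-4.8,-0.0134],[34,-19.6,-4.8,-0.0134],[34,-19.6,-4.8,-0.0134]],
  ],
)

```text
t: 15.4
eef_pos: [0.6286, -0.0658, 0.2003]
ee_rot: [3.14, -0.0, -1.513]
force: [0.7, 1.0, -0.6]
width: 0.0294
gripper_force: 20.0
```

Call:
servo_tool(
  series=[
    [[0,0,0,0],[0,0,0,0],[0,0,0,0],[0,0,0,0],[0,0,0,0],[0,0,0,0],[0,0,0,0],[0,0,0,0],[0,0,0,0],[0,0,0,0]],
  ],
)

```text
t: 16.23
eef_pos: [0.6282, -0.0636, 0.2011]
ee_rot: [-3.141, 0.0, -1.513]
force: [0.2, -0.3, -0.5]
width: 0.0292
gripper_force: 20.0
```

```bash
python3 w.py w6.png plate_long_mid .046 plate_short_mid .205
```

```text
t 16.23 p [628.2 -63.6 201.1] rot [-3.141  0.    -1.513] F [ 0.2 -0.3 -0.5] w 29.2 q [ 0.21  0.3  -0.13 -0.   -1.14 -0.15]
plate_long_mid 0.69 (array([ 626.7, -146.5], dtype=float32), np.float32(110.5), np.float32(35.3), np.float32(-1.518)) [325. 114.]
plate_short_mid 0.67 (array([628.1, -84.4], dtype=float32), np.float32(50.5), np.float32(30.4), np.float32(-1.512)) [318. 281.]
```

View pics/w6.png

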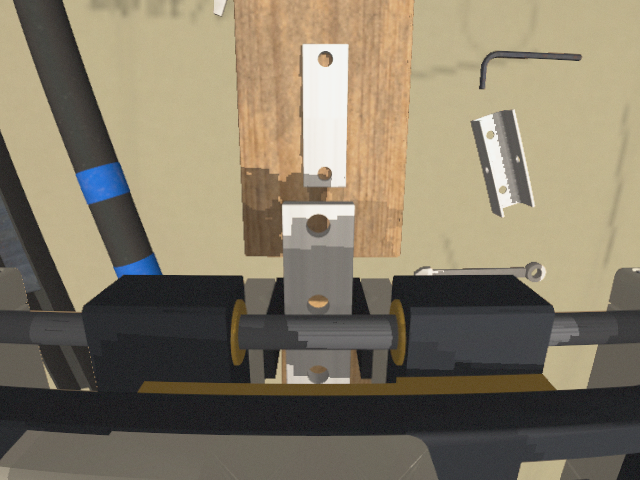

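```bash
python3 -c "
from h import *
plan(.6268,-.1457,.06,-1.516)"
```

```text
5 rows of [16.3, 1.2, 28.2] 0.0005
10 rows of [8.2, 0.6, 14.1] 0.0003
```

Call:
servo_tool(
  series=[
    [[16.3,1.2,28,0.0005],[16.3,1.2,28,0.0005],[16.3,1.2,28,0.0005],[16.3,1.2,28,0.0005],[16.3,1.2,28,0.0005],[0,0,3,0],[0,0,2,0],[0,0,0,0],[0,0,0,0],[0,0,0,0]],
  ],
)

```text
t: 17.22
eef_pos: [0.628, -0.1449, 0.0577]
ee_rot: [-3.139, -0.0, -1.515]
force: [0.2, -0.0, -1.2]
width: 0.0298
gripper_force: 20.0
```

```bash
python3 -c "
from h import *
st();plan(.6268,-.1457,.0495,-1.516)"
```

```text
t 17.22 p [ 628.  -144.9   57.7] rot [-3.139 -0.    -1.515] F [ 0.2 -0.  -1.2] w 29.8 q [ 0.08  0.45 -0.26  0.   -0.85 -0.02]
1 rows of [0.7, 1.3, 8.2] 0.0011
10 rows of [0.1, 0.1, 0.8] 0.0001
```

Call:
servo_tool(
  series=[
    [[0.4,0.9,2,0],[0,0,2,0],[0,0,2,0],[0,0,1,0],[0,0,1,0],[0,0,0,0],[0,0,0,0],[0,0,0,0],[0,0,0,0],[0,0,0,0]],
  ],
)

```text
t: 18.05
eef_pos: [0.6259, -0.1458, 0.0489]
ee_rot: [-3.141, -0.0, -1.516]
force: [-3.7, 2.9, 6.9]
width: 0.0294
gripper_force: 20.0
```

```bash
python3 -c "
from h import *
st();plan(.461,-.1,.13,-1.176,(.627,-.1455,.17,-1.516))"
```

```text
t 18.05 p [ 625.9 -145.8   48.9] rot [-3.141 -0.    -1.516] F [-3.7  2.9  6.9] w 29.4 q [ 0.07  0.46 -0.27  0.   -0.84 -0.02]
5 rows of [-15.3, 31.0, 8.0] -0.068
10 rows of [-7.9, 15.4, 4.0] -0.034
```

Call:
servo_tool(
  series=[
    [[0,0,0,0],[0,0,0,0],[0,0,0,0],[0,0,0,0],[0,0,-5,0],[0,0,-15,0],[0,0,-25,0],[0,0,-25,0],[0,0,-25,0],[0,0,-25,0]],
  ],
  claw=-1,
)

```text
t: 18.88
eef_pos: [0.6258, -0.1461, 0.1695]
ee_rot: [-3.142, -0.0, -1.516]
force: [0.8, 0.0, 0.5]
width: 0.0867
gripper_force: 0.0
```

Call:
servo_tool(
  series=[
    [[-15.3,31,8,-0.068],[-15.3,31,8,-0.068],[-15.3,31,8,-0.068],[-15.3,31,8,-0.068],[-15.3,31,8,-0.068],[0,0,0,0],[0,0,0,0],[0,0,0,0],[0,0,0,0],[0,0,0,0]],
  ],
)

```text
t: 19.72
eef_pos: [0.4612, -0.1005, 0.1282]
ee_rot: [-3.141, -0.0, -1.177]
force: [-0.0, 0.3, -0.7]
width: 0.0875
gripper_force: 0.0
```

```bash
python3 w.py w7.png channel_mid .026; python3 - <<'E'
from h import *
grab('top','top1.png')
for n,z in (('plate_short_mid',.054),('board_wide_top',.038)):
    for r in trace('top',n)[:2]: print(n,rect('top',r['mask'],z))
E
```

```text
t 19.72 p [ 461.2 -100.5  128.2] rot [-3.141 -0.    -1.177] F [-0.   0.3 -0.7] w 87.5 q [ 0.2   0.12 -0.56  0.   -0.89  0.19]
channel_mid 0.92 (array([ 463.4, -120.3], dtype=float32), np.float32(88.0), np.float32(32.5), np.float32(-1.174)) [324. 203.]
plate_short_mid (array([ 628. , -142.2], dtype=float32), np.float32(90.2), np.float32(30.9), np.float32(-1.514))
plate_short_mid (array([626.1, -92.6], dtype=float32), np.float32(31.9), np.float32(9.0), np.float32(0.01))
board_wide_top (array([ 629.9, -143.8], dtype=float32), np.float32(243.2), np.float32(142.4), np.float32(-1.539))
```

View pics/w7.png

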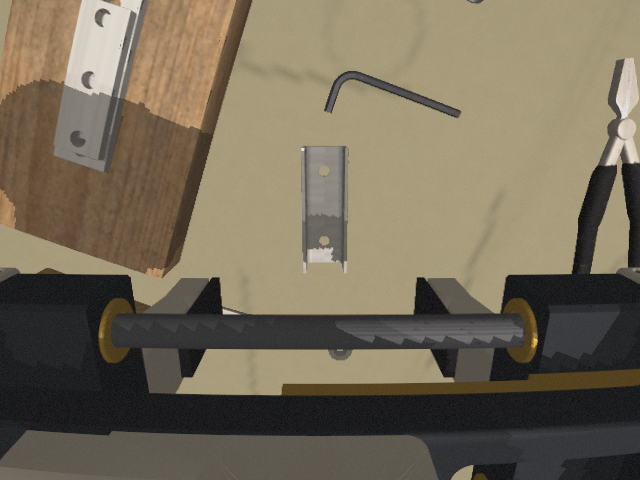

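```bash
python3 -c "
from h import *
plan(.4632,-.1200,.006,-1.174)"
```

```text
4 rows of [4.8, 1.2, 30.4] -0.0006
10 rows of [1.9, 0.5, 12.2] -0.0002
```

Call:
servo_tool(
  series=[
    [[4.8,1.2,30,0],[4.8,1.2,30,0],[4.8,1.2,25,0],[4.8,1.2,20,0],[0,0,10,0],[0,0,6,0],[0,0,0,0],[0,0,0,0],[0,0,0,0],[0,0,0,0]],
  ],
)

```text
t: 20.8
eef_pos: [0.4637, -0.1199, 0.0079]
ee_rot: [-3.14, -0.001, -1.176]
force: [0.4, -0.3, 0.4]
width: 0.0878
gripper_force: 0.0
```

Call:
servo_tool(
  series=[
    [[0,0,0,0],[0,0,0,0],[0,0,0,0],[0,0,0,0],[0,0,0,0],[0,0,0,0],[0,0,0,0],[0,0,0,0],[0,0,0,0],[0,0,0,0]],
  ],
  claw=1,
)

```text
t: 21.63
eef_pos: [0.463, -0.1201, 0.0069]
ee_rot: [-3.142, -0.0, -1.176]
force: [0.6, 0.2, -0.2]
width: 0.0316
gripper_force: 20.0
```

Call:
servo_tool(
  series=[
    [[0,0,-10,0],[0,0,-30,0],[0,0,-40,0],[0,0,-40,0],[0,0,-40,0],[0,0,-34,0],[0,0,0,0],[0,0,0,0],[0,0,0,0],[0,0,0,0]],
  ],
)

```text
t: 22.47
eef_pos: [0.462, -0.1201, 0.1997]
ee_rot: [3.139, 0.001, -1.176]
force: [0.1, -1.0, -0.9]
width: 0.0318
gripper_force: 20.0
```

```bash
python3 -c "
from h import *
st();plan(.627,-.065,.21,-1.515)"
```

```text
t 22.47 p [ 462.  -120.1  199.7] rot [ 3.139e+00  1.000e-03 -1.176e+00] F [ 0.1 -1.  -0.9] w 31.8 q [ 0.16  0.05 -0.45 -0.   -1.07  0.24]
5 rows of [-2.2, -34.9, -2.1] 0.0678
10 rows of [-1.4, -17.4, -1.0] 0.0339
```

Call:
servo_tool(
  series=[
    [[-2.2,-34.9,-2,0.0678],[-2.2,-34.9,-2,0.0678],[-2.2,-34.9,-2,0.0678],[-2.2,-34.9,-2,0.0678],[-2.2,-34.9,-2,0.0678],[0,0,0,0],[0,0,0,0],[0,0,0,0],[0,0,0,0],[0,0,0,0]],
  ],
)

```text
t: 23.3
eef_pos: [0.6272, -0.0652, 0.2108]
ee_rot: [3.141, -0.0, -1.515]
force: [0.3, 0.3, -0.8]
width: 0.0316
gripper_force: 20.0
```

```bash
python3 w.py w8.png plate_short_mid .054 channel_mid .23
```

```text
t 23.3 p [627.2 -65.2 210.8] rot [ 3.141 -0.    -1.515] F [ 0.3  0.3 -0.8] w 31.6 q [ 0.21  0.3  -0.11 -0.   -1.16 -0.15]
plate_short_mid 0.76 (array([ 624.9, -145.3], dtype=float32), np.float32(90.6), np.float32(31.6), np.float32(-1.518)) [325. 119.]
plate_short_mid 0.21 (array([ 627.7, -135.2], dtype=float32), np.float32(201.0), np.float32(133.0), np.float32(-1.516)) [321. 111.]
channel_mid 0.6 (array([627.6, -91.3], dtype=float32), np.float32(46.3), np.float32(32.5), np.float32(-1.513)) [318. 279.]
```

View pics/w8.png

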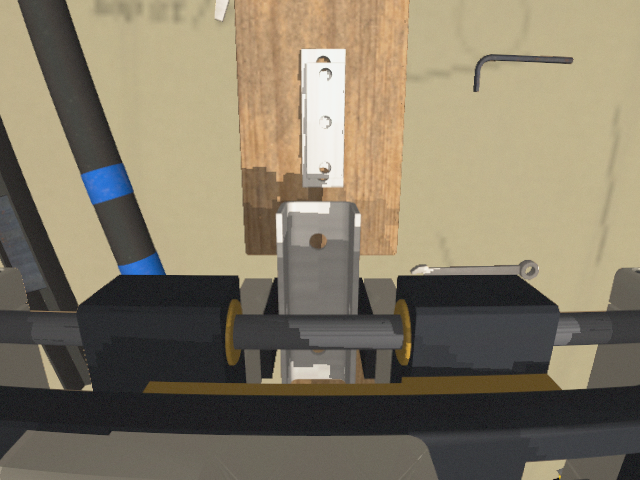

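```bash
python3 -c "
from h import *
grabbed=grab('wrist'); 
for r in trace('wrist','plate_long_mid')[:3]: print(rect('wrist',r['mask'],.046),r['conf'])
plan(.6259,-.146,.071,-1.516)"
```

```text
(array([ 627. , -146.6], dtype=float32), np.float32(109.5), np.float32(35.6), np.float32(-1.515)) 0.73
(array([ 625.3, -145.7], dtype=float32), np.float32(92.3), np.float32(31.5), np.float32(-1.521)) 0.5
5 rows of [16.1, 1.3, 28.1] 0.0002
10 rows of [8.1, 0.6, 14.0] 0.0001
```

Call:
servo_tool(
  series=[
    [[16.1,1.3,28,0],[16.1,1.3,28,0],[16.1,1.3,28,0],[16.1,1.3,28,0],[16.1,1.3,28,0],[0,0,2,0],[0,0,2,0],[0,0,0,0],[0,0,0,0],[0,0,0,0]],
  ],
)

```text
t: 24.38
eef_pos: [0.6273, -0.145, 0.0688]
ee_rot: [-3.139, -0.0, -1.514]
force: [0.4, -0.7, -1.4]
width: 0.0319
gripper_force: 20.0
```

```bash
python3 -c "
from h import *
st();plan(.6259,-.146,.061,-1.516)"
```

```text
t 24.38 p [ 627.3 -145.    68.8] rot [-3.139 -0.    -1.514] F [ 0.4 -0.7 -1.4] w 31.9 q [ 0.08  0.44 -0.25  0.   -0.88 -0.02]
1 rows of [0.9, 1.4, 7.8] 0.0021
10 rows of [0.1, 0.1, 0.8] 0.0002
```

Call:
servo_tool(
  series=[
    [[0.4,0.5,2,0.001],[0,0,2,0],[0,0,2,0],[0,0,1,0],[0,0,1,0],[0,0,0,0],[0,0,0,0],[0,0,0,0],[0,0,0,0],[0,0,0,0]],
  ],
)

```text
t: 25.22
eef_pos: [0.6258, -0.1458, 0.0609]
ee_rot: [-3.141, -0.0, -1.515]
force: [-5.2, 3.0, 14.2]
width: 0.0318
gripper_force: 20.0
```

```bash
python3 -c "
from h import *
st();plan(.4467,-.3164,.14,-1.56,(.6259,-.146,.18,-1.516))"
```

```text
t 25.22 p [ 625.8 -145.8   60.9] rot [-3.141 -0.    -1.515] F [-5.2  3.  14.2] w 31.8 q [ 0.07  0.45 -0.26  0.   -0.86 -0.02]
7 rows of [23.4, 26.5, 5.7] 0.0063
10 rows of [16.4, 18.5, 4.0] 0.0044
```

Call:
servo_tool(
  series=[
    [[0,0,-0.5,0],[0,0,0,0],[0,0,0,0],[0,0,0,0],[0,0,-5,0],[0,0,-15,0],[0,0,-25,0],[0,0,-25,0],[0,0,-25,0],[0,0,-24,0]],
  ],
  claw=-1,
)

```text
t: 26.05
eef_pos: [0.6255, -0.1462, 0.18]
ee_rot: [-3.141, -0.0, -1.516]
force: [0.5, -1.4, 0.8]
width: 0.0865
gripper_force: 0.0
```

Call:
servo_tool(
  series=[
    [[23.4,26.5,5.7,0.0063],[23.4,26.5,5.7,0.0063],[23.4,26.5,5.7,0.0063],[23.4,26.5,5.7,0.0063],[23.4,26.5,5.7,0.0063],[23.4,26.5,5.7,0.0063],[23.4,26.5,5.7,0.0063],[0,0,0,0],[0,0,0,0],[0,0,0,0]],
  ],
)

```text
t: 26.88
eef_pos: [0.4463, -0.3168, 0.139]
ee_rot: [-3.141, -0.0, -1.561]
force: [0.4, -0.0, -0.1]
width: 0.0875
gripper_force: 0.0
```

```bash
python3 w.py w9.png saddle_mid .035; python3 - <<'E'
from h import *
t=grab('top')
for n,z in (('channel_mid',.08),('board_wide_top',.038)):
    for r in trace('top',n)[:2]: print(n,rect('top',r['mask'],z))
w=cv2.imread('pics/w9.png')
o=np.hstack([cv2.resize(w,(480,360)),cv2.resize(t[120:240,300:440,::-1],(320,274))[:, :] if 0 else cv2.copyMakeBorder(cv2.resize(np.ascontiguousarray(t[130:220,305:435,::-1]),(320,222),interpolation=cv2.INTER_CUBIC),0,138,0,0,cv2.BORDER_CONSTANT)])
cv2.imwrite('pics/c9.png',o)
E
```

```text
t 26.88 p [ 446.3 -316.8  139. ] rot [-3.141 -0.    -1.561] F [ 0.4 -0.  -0.1] w 87.5 q [-0.26  0.22 -0.39  0.   -0.95  0.27]
saddle_mid 0.65 (array([ 444.7, -322.9], dtype=float32), np.float32(64.0), np.float32(50.5), np.float32(-1.565)) [319. 222.]
channel_mid (array([ 631.3, -143.9], dtype=float32), np.float32(81.9), np.float32(26.8), np.float32(-1.56))
board_wide_top (array([ 630. , -142.3], dtype=float32), np.float32(241.0), np.float32(141.3), np.float32(-1.523))
```

View pics/c9.png

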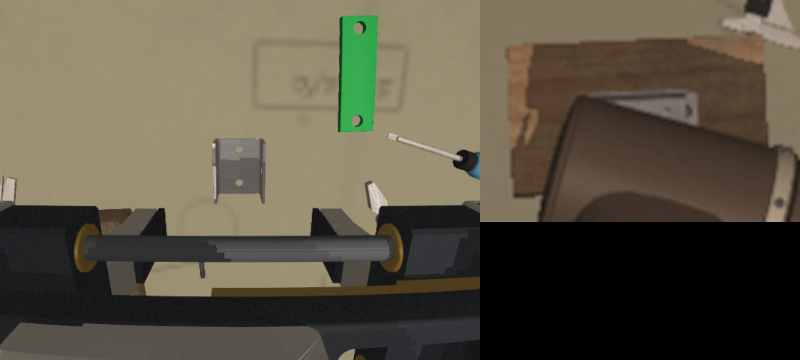

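```bash
python3 -c "
from h import *
plan(.4447,-.3205,.010,-1.565)"
```

```text
4 rows of [1.1, 0.6, 32.2] 0.0016
10 rows of [0.5, 0.2, 12.9] 0.0006
```

Call:
servo_tool(
  series=[
    [[1.1,0.6,32,0.0016],[1.1,0.6,32,0.0016],[1.1,0.6,30,0.0016],[1.1,0.6,20,0.0016],[0,0,10,0],[0,0,5,0],[0,0,0,0],[0,0,0,0],[0,0,0,0],[0,0,0,0]],
  ],
)

```text
t: 27.97
eef_pos: [0.4447, -0.3211, 0.0109]
ee_rot: [-3.139, -0.001, -1.566]
force: [-0.3, 0.0, 0.4]
width: 0.0873
gripper_force: 0.0
```

Call:
servo_tool(
  series=[
    [[0,0,0,0],[0,0,0,0],[0,0,0,0],[0,0,0,0],[0,0,0,0],[0,0,0,0],[0,0,0,0],[0,0,0,0],[0,0,0,0],[0,0,0,0]],
  ],
  claw=1,
  grip_force=15,
)

```text
t: 28.8
eef_pos: [0.4438, -0.3209, 0.0096]
ee_rot: [-3.141, -0.0, -1.566]
force: [0.4, 0.1, 0.3]
width: 0.0499
gripper_force: 15.0
```

Call:
servo_tool(
  series=[
    [[0,0,-10,0],[0,0,-30,0],[0,0,-40,0],[0,0,-40,0],[0,0,-40,0],[0,0,-40,0],[0,0,-40,0],[0,0,0,0],[0,0,0,0],[0,0,0,0]],
  ],
)

```text
t: 29.63
eef_pos: [0.4432, -0.3205, 0.2497]
ee_rot: [-3.141, 0.001, -1.567]
force: [-1.0, -0.6, -1.6]
width: 0.0501
gripper_force: 15.0
```

```bash
python3 -c "
from h import *
st();plan(.606,.195,.25,-1.56)"
```

```text
t 29.63 p [ 443.2 -320.5  249.7] rot [-3.141e+00  1.000e-03 -1.567e+00] F [-1.  -0.6 -1.6] w 50.1 q [-0.27  0.13 -0.24 -0.   -1.2   0.27]
14 rows of [-36.7, -11.9, -0.0] -0.0005
20 rows of [-25.7, -8.3, -0.0] -0.0003
```

Call:
servo_tool(
  series=[
    [[-25.7,-8.3,0,0],[-36,-11.7,0,0],[-36,-11.7,0,0],[-36,-11.7,0,0],[-36,-11.7,0,0],[-36,-11.7,0,0],[-36,-11.7,0,0],[-36,-11.7,0,0],[-36,-11.7,0,0],[-36,-11.7,0,0]],
  ],
)

```text
t: 30.47
eef_pos: [0.555, 0.031, 0.2479]
ee_rot: [3.138, -0.001, -1.566]
force: [0.5, -0.3, -0.4]
width: 0.0502
gripper_force: 15.0
```

Call:
servo_tool(
  series=[
    [[-36,-11.7,0,0],[-36,-11.7,0,0],[-36,-11.7,0,0],[-36,-11.7,0,0],[-20,-6,0,0],[0,0,0,0],[0,0,0,0],[0,0,0,0],[0,0,0,0],[0,0,0,0]],
  ],
)

```text
t: 31.3
eef_pos: [0.6076, 0.1924, 0.2495]
ee_rot: [3.141, -0.0, -1.568]
force: [0.7, 0.4, -0.2]
width: 0.0497
gripper_force: 15.0
```

```bash
python3 w.py w10.png board_narrow_top .038 saddle_mid .24 channel_mid .08 board_wide_top .038; python3 - <<'E'
from h import *
t=grab('top','top2.png')
for n,z in (('channel_mid',.08),('board_wide_top',.038),('board_narrow_top',.038)):
    for r in trace('top',n)[:2]: print(n,rect('top',r['mask'],z))
E
```

```text
t 31.3 p [607.6 192.4 249.5] rot [ 3.141 -0.    -1.568] F [ 0.7  0.4 -0.2] w 49.7 q [ 0.61  0.28 -0.04 -0.   -1.24 -0.61]
board_narrow_top 0.6 (array([604.2, 113.6], dtype=float32), np.float32(198.0), np.float32(100.6), np.float32(-1.56)) [320. 117.]
saddle_mid 0.28 (array([605.7, 116. ], dtype=float32), np.float32(89.6), np.float32(45.4), np.float32(-1.556)) [320. 117.]
channel_mid 0.27 (array([485.2, 103.4], dtype=float32), np.float32(20.4), np.float32(17.7), np.float32(0.025)) [464. 113.]
channel_mid (array([ 625.6, -138.4], dtype=float32), np.float32(88.5), np.float32(33.4), np.float32(-1.56))
channel_mid (array([457.9,  -7.9], dtype=float32), np.float32(121.4), np.float32(20.2), np.float32(0.115))
board_wide_top (array([ 628.3, -144.2], dtype=float32), np.float32(239.4), np.float32(141.2), np.float32(-1.518))
board_narrow_top (array([607.2, 115. ], dtype=float32), np.float32(197.4), np.float32(103.7), np.float32(-1.56))
```

View pics/w10.png

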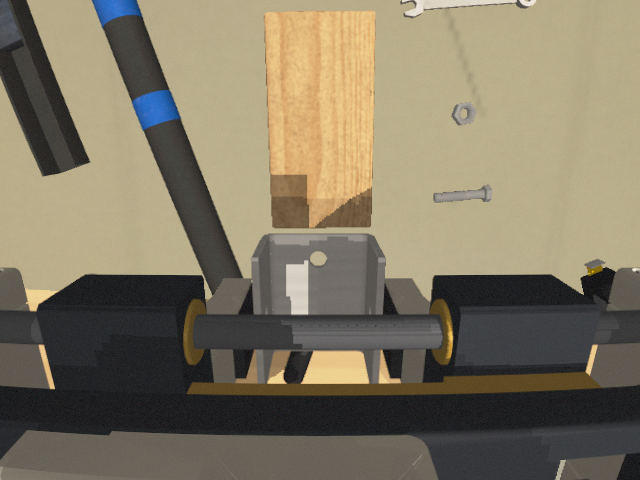

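```bash
python3 -c "
from h import *
print(onz('wrist',[[318,235]],.24))
plan(.6045,.1136,.06,-1.562)"
```

```text
[[0.6068678  0.16559945 0.24      ]]
6 rows of [13.3, 0.6, 31.6] -0.0008
10 rows of [8.0, 0.4, 19.0] -0.0005
```

```bash
python3 - <<'E'
import cv2
t=cv2.imread('pics/top2.png')
cv2.imwrite('pics/c10.png',cv2.resize(t[140:220,310:430],(720,480),interpolation=cv2.INTER_CUBIC))
E
```

```text
(no output)
```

View pics/c10.png

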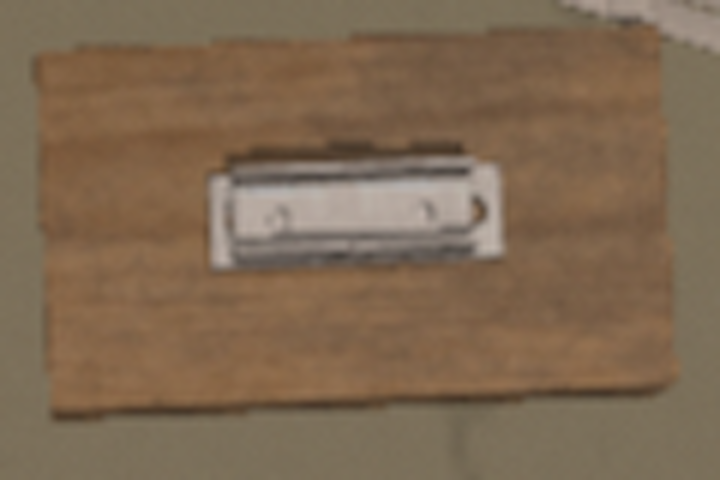

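Call:
servo_tool(
  series=[
    [[13.7,0.5,31.6,-0.0008],[13.7,0.5,31.6,-0.0008],[13.7,0.5,31.6,-0.0008],[13.7,0.5,31.6,-0.0008],[13.7,0.5,31.6,-0.0008],[13.3,0.5,30,-0.0008],[0,0,2,0],[0,0,1,0],[0,0,0,0],[0,0,0,0]],
  ],
)

```text
t: 32.58
eef_pos: [0.6069, 0.1129, 0.0605]
ee_rot: [-3.139, 0.001, -1.561]
force: [-0.2, 0.9, -0.3]
width: 0.0497
gripper_force: 15.0
```

```bash
python3 -c "
from h import *
st();plan(.6042,.1116,.0485,-1.560)"
```

```text
t 32.58 p [606.9 112.9  60.5] rot [-3.139e+00  1.000e-03 -1.561e+00] F [-0.2  0.9 -0.3] w 49.7 q [ 0.5   0.41 -0.32  0.   -0.83 -0.49]
1 rows of [1.3, 2.7, 12.0] -0.0007
10 rows of [0.1, 0.3, 1.2] -0.0001
```

Call:
servo_tool(
  series=[
    [[0.8,1.6,3,0],[0,0,3,0],[0,0,2,0],[0,0,2,0],[0,0,1,0],[0,0,0.5,0],[0,0,0,0],[0,0,0,0],[0,0,0,0],[0,0,0,0]],
  ],
)

```text
t: 33.42
eef_pos: [0.6037, 0.111, 0.0476]
ee_rot: [-3.141, 0.0, -1.561]
force: [-3.0, 0.7, 4.9]
width: 0.0497
gripper_force: 15.0
```

```bash
python3 -c "
from h import *
st()"
```

```text
t 33.42 p [603.7 111.   47.6] rot [-3.141  0.    -1.561] F [-3.   0.7  4.9] w 49.7 q [ 0.5   0.43 -0.34 -0.   -0.81 -0.49]
```

Call:
servo_tool(
  series=[
    [[0,0,-0.3,0],[0,0,0,0],[0,0,0,0],[0,0,0,0],[0,0,-5,0],[0,0,-15,0],[0,0,-28,0],[0,0,-28,0],[0,0,-28,0],[0,0,-28,0]],
  ],
  claw=-1,
)

```text
t: 34.25
eef_pos: [0.6036, 0.1107, 0.1811]
ee_rot: [-3.142, -0.0, -1.562]
force: [1.1, 0.3, 0.2]
width: 0.0879
gripper_force: 0.0
```

```bash
python3 w.py w11.png saddle_mid .073 board_narrow_top .038
python3 - <<'E'
from h import *
for r in trace('wrist','hexnut_mid')[:2]: print(rect('wrist',r['mask'],.011))
plan(.458,.1,.12,-1.56)
E
```

```text
t 34.25 p [603.6 110.7 181.1] rot [-3.142 -0.    -1.562] F [1.1 0.3 0.2] w 87.9 q [ 0.5   0.29 -0.19  0.   -1.09 -0.49]
saddle_mid 0.68 (array([603. , 109.1], dtype=float32), np.float32(63.1), np.float32(50.8), np.float32(-1.564)) [317. 227.]
board_narrow_top 0.96 (array([604.6, 103.1], dtype=float32), np.float32(177.8), np.float32(100.9), np.float32(-1.556)) [315. 199.]
(array([461.7,  99.7], dtype=float32), np.float32(24.7), np.float32(23.7), np.float32(-0.307))
(array([605.5, 109.2], dtype=float32), np.float32(192.1), np.float32(108.1), np.float32(-1.558))
4 rows of [2.4, 36.6, 15.2] -0.0004
10 rows of [1.0, 14.6, 6.1] -0.0002
```

View pics/w11.png

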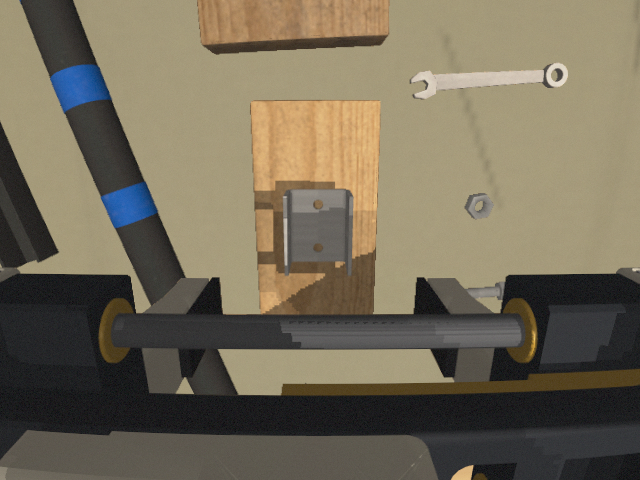

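Call:
servo_tool(
  series=[
    [[2.4,36,15.2,0],[2.4,36,15.2,0],[2.4,36,15.2,0],[2.4,36,15.2,0],[0,0,0,0],[0,0,0,0],[0,0,0,0],[0,0,0,0],[0,0,0,0],[0,0,0,0]],
  ],
)

```text
t: 35.28
eef_pos: [0.4606, 0.1002, 0.1185]
ee_rot: [-3.141, 0.0, -1.562]
force: [0.4, -0.7, 0.4]
width: 0.0875
gripper_force: 0.0
```

```bash
python3 w.py w12.png hexnut_mid .011; python3 - <<'E'
from h import *
k=eyes.calibration('wrist'); m=trace('wrist','hexnut_mid')[0]['mask'].astype(np.uint8)
im=cv2.imread('pics/w12.png')
cs=max(cv2.findContours(m,cv2.RETR_EXTERNAL,cv2.CHAIN_APPROX_NONE)[0],key=cv2.contourArea)[:,0,:]
p=onz('wrist',cs,.011,k)[:,:2]*1000; p=cv2.convexHull(p.astype(np.float32))[:,0]
W={a:np.ptp(p@[np.cos(np.radians(a)),np.sin(np.radians(a))]) for a in range(0,180,1)}
print({a:round(float(np.mean([W[(a+60*i)%180] for i in range(3)])),1) for a in range(0,60,5)}, {a:round(float(W[a]),1) for a in range(0,180,10)})
c=cs.mean(0).astype(int);x,y=c; print(c)
cv2.imwrite('pics/c12.png',cv2.resize(im[max(0,y-30):y+30,x-40:x+40],(640,480),interpolation=cv2.INTER_CUBIC))
E
```

```text
t 35.28 p [460.6 100.2 118.5] rot [-3.141  0.    -1.562] F [ 0.4 -0.7  0.4] w 87.5 q [ 0.63  0.13 -0.57 -0.   -0.87 -0.62]
hexnut_mid 0.57 (array([457.9,  98.7], dtype=float32), np.float32(24.7), np.float32(21.6), np.float32(1.281)) [320. 234.]
{0: 24.0, 5: 24.3, 10: 24.4, 15: 24.3, 20: 24.1, 25: 23.7, 30: 23.2, 35: 22.7, 40: 22.2, 45: 22.4, 50: 23.1, 55: 23.6} {0: 23.1, 10: 23.7, 20: 23.7, 30: 23.1, 40: 22.0, 50: 23.2, 60: 24.3, 70: 24.7, 80: 24.4, 90: 23.3, 100: 22.9, 110: 23.9, 120: 24.7, 130: 24.8, 140: 24.2, 150: 23.2, 160: 21.8, 170: 22.2}
[320 233]
```

View pics/c12.png

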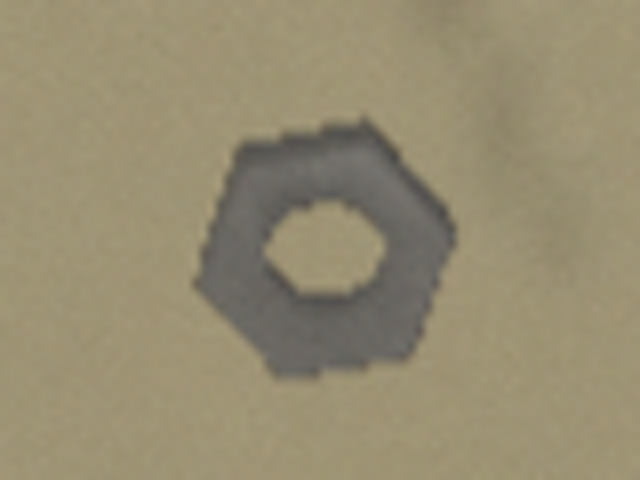

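Call:
servo_tool(
  series=[
    [[0,0,0,0.115],[0,0,0,0.115],[0,0,0,0.115],[0,0,0,0.115],[0,0,0,0.115],[0,0,0,0.115],[0,0,0,0.115],[0,0,0,0.115],[0,0,0,0.115],[0,0,0,0.115]],
  ],
  claw=0,
)

```text
t: 36.27
eef_pos: [0.46, 0.1, 0.1186]
ee_rot: [3.142, -0.0, -2.718]
force: [0.6, 0.2, 0.1]
width: 0.0441
gripper_force: 0.0
```

Call:
servo_tool(
  series=[
    [[0,0,0,0.115],[0,0,0,0.115],[0,0,0,0],[0,0,0,0],[0,0,0,0],[0,0,0,0],[0,0,0,0],[0,0,0,0],[0,0,0,0],[0,0,0,0]],
  ],
)

```text
t: 37.1
eef_pos: [0.4599, 0.1, 0.1186]
ee_rot: [3.142, 0.0, -2.941]
force: [0.7, 0.0, -0.4]
width: 0.0437
gripper_force: 0.0
```

```bash
python3 w.py w13.png hexnut_mid .011; python3 -c "
from h import *
plan(.458,.0997,.003,-2.94)"
```

```text
t 37.1 p [459.9 100.  118.6] rot [ 3.142  0.    -2.941] F [ 0.7  0.  -0.4] w 43.7 q [ 0.63  0.13 -0.58  0.   -0.87 -2.  ]
hexnut_mid 0.57 (array([456.7, 100.3], dtype=float32), np.float32(23.9), np.float32(20.8), np.float32(0.213)) [321. 231.]
3 rows of [0.6, 0.0, 38.5] -0.0005
10 rows of [0.2, 0.0, 11.6] -0.0001
```

Call:
servo_tool(
  series=[
    [[0.5,0.1,30,-0.002],[0.5,0.1,30,-0.002],[0.5,0.1,25,-0.002],[0.3,0.1,15,-0.002],[0,0,10,0],[0,0,5,0],[0,0,0,0],[0,0,0,0],[0,0,0,0],[0,0,0,0]],
  ],
)

```text
t: 38.03
eef_pos: [0.4586, 0.1004, 0.0044]
ee_rot: [3.141, 0.002, -2.933]
force: [0.2, 0.3, 0.0]
width: 0.0438
gripper_force: 0.0
```

Call:
servo_tool(
  series=[
    [[0,0,0,0],[0,0,0,0],[0,0,0,0],[0,0,0,0],[0,0,0,0],[0,0,0,0],[0,0,0,0],[0,0,0,0],[0,0,0,0],[0,0,0,0]],
  ],
  claw=1,
)

```text
t: 38.87
eef_pos: [0.4582, 0.1001, 0.0037]
ee_rot: [3.142, 0.0, -2.933]
force: [-1.5, 0.7, 5.0]
width: 0.0204
gripper_force: 15.0
```

Call:
servo_tool(
  series=[
    [[0,0,-10,0],[0,0,-30,0],[0,0,-40,0],[0,0,-40,0],[0,0,-30,0],[0,0,0,0],[0,0,0,0],[0,0,0,0],[0,0,0,0],[0,0,0,0]],
  ],
)

```text
t: 39.7
eef_pos: [0.4573, 0.0995, 0.1522]
ee_rot: [-3.141, -0.003, -2.934]
force: [-0.2, -0.2, -0.6]
width: 0.0208
gripper_force: 15.0
```

```bash
python3 -c "
from h import *
st(); plan(.68,.113,.18,-3.133)"
```

```text
t 39.7 p [457.3  99.5 152.2] rot [-3.141e+00 -3.000e-03 -2.934e+00] F [-0.2 -0.2 -0.6] w 20.8 q [ 0.64  0.08 -0.53 -0.   -0.96 -2.  ]
6 rows of [-37.2, -2.4, -4.6] 0.0332
10 rows of [-22.3, -1.3, -2.8] 0.0199
```

Call:
servo_tool(
  series=[
    [[-22.3,-1.3,-2.8,0.0199],[-22.3,-1.3,-2.8,0.0199],[-22.3,-1.3,-2.8,0.0199],[-22.3,-1.3,-2.8,0.0199],[-22.3,-1.3,-2.8,0.0199],[-22.3,-1.3,-2.8,0.0199],[-22.3,-1.3,-2.8,0.0199],[-22.3,-1.3,-2.8,0.0199],[-22.3,-1.3,-2.8,0.0199],[-22.3,-1.3,-2.8,0.0199]],
  ],
)

```text
t: 40.53
eef_pos: [0.6813, 0.1132, 0.1796]
ee_rot: [-3.14, -0.003, -3.134]
force: [0.5, -0.1, -1.2]
width: 0.0206
gripper_force: 15.0
```

```bash
python3 w.py w14.png saddle_mid .073 board_narrow_top .038 hexnut_mid .18 channel_mid .08
```

```text
t 40.53 p [681.3 113.2 179.6] rot [-3.140e+00 -3.000e-03 -3.134e+00] F [ 0.5 -0.1 -1.2] w 20.6 q [ 0.45  0.41 -0.01 -0.   -1.15 -2.01]
saddle_mid 0.64 (array([ 622.6, -104.3], dtype=float32), np.float32(37.5), np.float32(33.4), np.float32(-1.517)) [ 20. 155.]
saddle_mid 0.59 (array([603.1, 112.2], dtype=float32), np.float32(59.8), np.float32(50.2), np.float32(-1.562)) [319. 122.]
board_narrow_top 0.95 (array([604.5, 113.9], dtype=float32), np.float32(198.3), np.float32(99.6), np.float32(-1.561)) [322. 124.]
hexnut_mid 0.95 (array([678.3, 111.4], dtype=float32), np.float32(21.8), np.float32(20.4), np.float32(-1.544)) [317. 295.]
channel_mid 0.71 (array([622.8, -97.9], dtype=float32), np.float32(35.5), np.float32(32.0), np.float32(1.557)) [ 20. 155.]
```

View pics/w14.png

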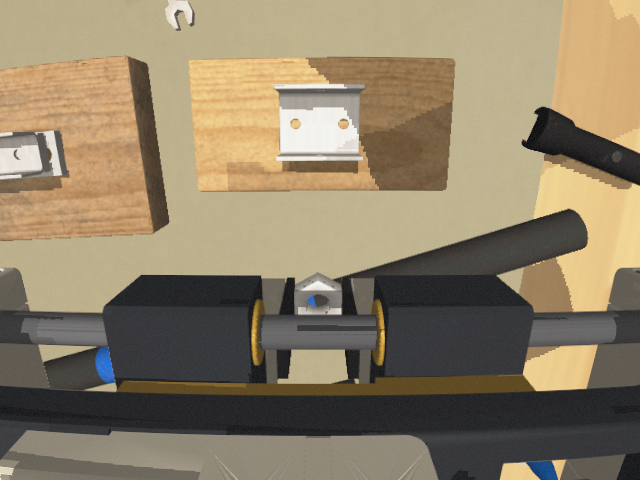

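```bash
python3 -c "
from h import *
plan(.6038,.1124,.1,-3.133)"
```

```text
3 rows of [25.3, -0.0, 26.6] 0.0001
10 rows of [7.6, -0.0, 8.0] 0.0
```

Call:
servo_tool(
  series=[
    [[19,0,20,0],[19,0,20,0],[19,0,20,0],[19,0,20,0],[0,0,0,0],[0,0,0,0],[0,0,0,0],[0,0,0,0],[0,0,0,0],[0,0,0,0]],
  ],
)

```text
t: 41.62
eef_pos: [0.6053, 0.1129, 0.1021]
ee_rot: [3.141, 0.001, -3.133]
force: [0.0, -0.5, -0.5]
width: 0.0206
gripper_force: 15.0
```

```bash
python3 -c "
from h import *
st(); plan(.6034,.1124,.046,-3.133)"
```

```text
t 41.62 p [605.3 112.9 102.1] rot [ 3.141e+00  1.000e-03 -3.133e+00] F [ 0.  -0.5 -0.5] w 20.6 q [ 0.5   0.37 -0.28  0.   -0.92 -2.06]
2 rows of [1.0, -0.2, 28.0] 0.0001
10 rows of [0.2, -0.0, 5.6] 0.0
```

Call:
servo_tool(
  series=[
    [[1.5,-0.4,10,0],[0,0,12,0],[0,0,12,0],[0,0,10,0],[0,0,6,0],[0,0,3,0],[0,0,2,0],[0,0,0,0],[0,0,0,0],[0,0,0,0]],
  ],
)

```text
t: 42.45
eef_pos: [0.6035, 0.1125, 0.0471]
ee_rot: [3.141, 0.001, -3.132]
force: [-0.5, -0.1, 0.3]
width: 0.0208
gripper_force: 15.0
```

```bash
python3 -c "
from h import *
st(); plan(.6034,.1124,.0447,-3.133)"
```

```text
t 42.45 p [603.5 112.5  47.1] rot [ 3.141e+00  1.000e-03 -3.132e+00] F [-0.5 -0.1  0.3] w 20.8 q [ 0.5   0.43 -0.34  0.   -0.8  -2.06]
1 rows of [0.1, -0.1, 2.4] 0.0005
10 rows of [0.0, -0.0, 0.2] 0.0001
```

Call:
servo_tool(
  series=[
    [[0,0,1,0],[0,0,0.5,0],[0,0,0.5,0],[0,0,0,0],[0,0,0,0],[0,0,0,0],[0,0,0,0],[0,0,0,0],[0,0,0,0],[0,0,0,0]],
  ],
)

```text
t: 43.28
eef_pos: [0.6033, 0.1124, 0.0448]
ee_rot: [3.142, 0.0, -3.133]
force: [-0.7, -0.4, 3.5]
width: 0.0205
gripper_force: 15.0
```

Call:
servo_tool(
  series=[
    [[0,0,0,0],[0,0,0,0],[0,0,0,0],[0,0,0,0],[0,0,-5,0],[0,0,-10,0],[0,0,-20,0],[0,0,-25,0],[0,0,-30,0],[0,0,-30,0]],
  ],
  claw=0,
)

```text
t: 44.12
eef_pos: [0.6029, 0.1121, 0.1666]
ee_rot: [-3.141, -0.0, -3.133]
force: [1.4, 1.0, 0.2]
width: 0.0441
gripper_force: 0.0
```

Call:
servo_tool(
  series=[
    [[-15,-25,-6,0],[-15,-25,-6,0],[-15,-25,-6,0],[-15,-25,-6,0],[-15,-25,-6,0],[0,0,0,0],[0,0,0,0],[0,0,0,0],[0,0,0,0],[0,0,0,0]],
  ],
)

```text
t: 44.95
eef_pos: [0.6789, -0.0111, 0.1948]
ee_rot: [3.141, 0.0, -3.132]
force: [-0.5, 1.2, 0.7]
width: 0.0437
gripper_force: 0.0
```

```bash
python3 w.py w15.png saddle_mid .073 board_narrow_top .038 hexnut_mid .052 channel_mid .08 plate_long_mid .046
```

```text
t 44.95 p [678.9 -11.1 194.8] rot [ 3.141  0.    -3.132] F [-0.5  1.2  0.7] w 43.7 q [ 0.27  0.38 -0.02 -0.   -1.16 -1.83]
saddle_mid 0.93 (array([602.8, 105.7], dtype=float32), np.float32(68.7), np.float32(50.6), np.float32(-1.548)) [475. 129.]
board_narrow_top 0.91 (array([604.4, 111.8], dtype=float32), np.float32(201.4), np.float32(100.8), np.float32(-1.557)) [466. 129.]
hexnut_mid 0.67 (array([603.9, 109. ], dtype=float32), np.float32(24.0), np.float32(22.2), np.float32(0.964)) [476. 130.]
hexnut_mid 0.52 (array([624.3, -93.6], dtype=float32), np.float32(35.0), np.float32(14.2), np.float32(-0.122)) [174. 156.]
channel_mid 0.94 (array([ 624.4, -140.4], dtype=float32), np.float32(96.4), np.float32(32.7), np.float32(-1.522)) [147. 156.]
plate_long_mid 0.92 (array([624.1, -96.3], dtype=float32), np.float32(35.0), np.float32(14.6), np.float32(-0.051)) [178. 155.]
```

View pics/w15.png

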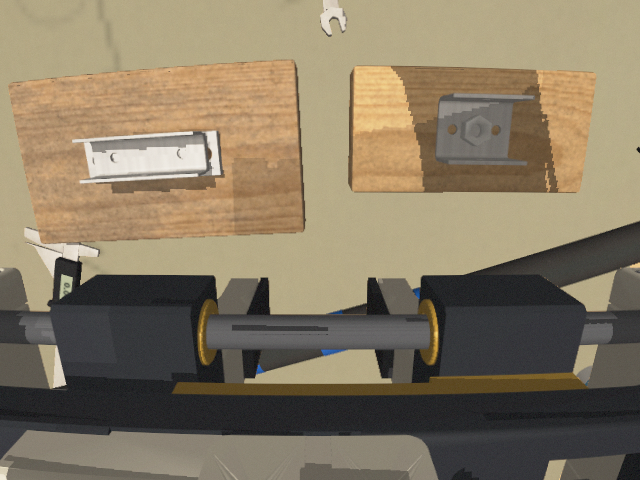

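Both stacks stand: the channel sits on the plates at (147,156) and the nut lies flat between the saddle's holes at (476,130). The gripper is clear of both, so I'm handing in.

```bash
python3 -c "
from h import *
print(ticket.job_done())"
```

```text
the job is handed in; nothing more can be done
None
```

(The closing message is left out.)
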